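Slide the top tile off the stack into the packing tray

TASK

Slide the top painted tile off the stack, out through the open front of the wooden cradle and across into the packing tray, until it is fully home against the tray's end stop; then turn the red wooden turn-button square across the tray's mouth behind it. Press only lightly on the glaze and keep the tile flat, leave the three tiles below as they lie in the cradle, and do not disturb the other things on the bench.

Things in the scene. Friction and masses are not known exactly. Their poses are not given: they have to be found in the camera images.
- tile_4: top tile, the one to move: painted glazed tile 150 x 150 mm, hand made, 7 to 10 mm thick, origin at the centre of its underside, x and y along its edges. At first x points out of the cradle. 0.33 to 0.47 kg. Pressed with 6 to 10 N it follows the finger; under about 3 N it slips. Over 25 N, even a short knock, cracks it; pressed with 15 N, the jolt of its 2 mm drop onto the tray can do that.
- tile_3: second tile from the top, stays: painted glazed tile 150 x 150 mm, hand made, 7 to 10 mm thick, origin at the centre of its underside, x and y along its edges
- tile_2: third tile from the top, stays: painted glazed tile 150 x 150 mm, hand made, 7 to 10 mm thick, origin at the centre of its underside, x and y along its edges
- tile_1: lowest tile, stays: painted glazed tile 150 x 150 mm, hand made, 7 to 10 mm thick, origin at the centre of its underside, x and y along its edges
- cradle: fixed light wood cradle round the stack; origin at the centre of its underside, x points out of its open front. Floor 10 mm thick, three tiles on it reach z = 34 mm, four 41 to 44 mm. Walls at the back and both sides up to z = 50 mm, inner faces at x = -77.5 and y = +-77.5 mm (no room for a finger beside the tiles), 10 to 12 mm thick, side walls to x = +50 mm; floor to x = +76.5 mm.
- tray: fixed wooden packing tray, in line with the cradle and with the same x, 3 to 8 mm gap; origin on its underside below the place for the tile. Flat bed at z = 32 mm (2 mm below the top tile's underside) from the mouth at x = -135 mm to the end stop's face at x = +75 mm. Side rails, faces at y = +-78 mm from x = -45 mm, flared 6 mm wider at x = -75 mm; rails and stop end at z = 44 mm.
- home (a point): point on the tray's bed where the tile's origin lies when it is fully home against the end stop (tray x = 0, y = 0 +-3 mm, z = 32 mm); axes as the tray
- keeper (a joint): red wooden turn-button at the tray's mouth, rad: 0 = points along the tray's -x, to the cradle; negative = splayed outwards, clear of the tile; pi/2 = square across the mouth, along the tray's +y, 3 mm behind a tile that is home (stop at 1.6). Grows clockwise seen from above. Bar 14 mm wide, 52 mm from pivot to tip, z = 34 to 46 mm. Friction 0.03 N m; stays where left.
- pivot (a point): the turn-button's pivot, at its upper face (tray x = -85, y = -90, z = 46 mm); axes as the tray
- keeper_tip (a point): outer end of the red turn-button, middle of its thickness, 52 mm from its pivot
- bowl: blue ceramic bowl, 110 mm across, 58 mm high, origin under its centre; leave alone
- tape_roll: yellow roll of packing tape lying flat, 96 mm across, 45 mm high, origin under its centre; leave alone
- teacup: small white cup, 72 mm across, 55 mm high, origin under its centre; leave alone
Things that resemble listed ones, but are neither listed nor needed, are in the scene too. Leave any orange or turquoise look-alike of the tile_4 alone.

How it is judged:
By the outcome, as a careful person would: the job done as asked, in the order asked, and still so for the second after the job is handed in, with the robot touching nothing.
It also fails if it takes over 72 s, if anything falls off the work surface, if the arm or the gripper's body presses on something with over 40 N, if the wrist force passes 120 N, or if a joint passes its speed limit or range.

ROBOT

A 7-joint arm with a two-finger parallel gripper is mounted at the origin on the work surface. World frame = base frame: x ahead of the robot, y to its left, z up, the work surface at z = 0. Lengths are in m, angles in rad, forces in N, time in s.
With the tool pointing down it reaches from about 0.425 to 0.925 m from the base axis. Payload 6.8 kg.
Tool frame: the origin (TCP) lies on the centre line of the jaws, within the pads' length; the fingertips stand ahead of it and the grasp point (between the pads) lies 11 mm behind it (finger_overhang is the z of the fingertips in the tool frame, in m); z points along the fingers, y is the line along which they close (so a half turn about z gives the same grasp; the last joint's range is limited). The gripper opens to 88 mm and grips with 3 to 60 N. Pads are 20 mm wide; open, the fingers measure 115 mm over their backs; the gripper's body (75 mm by 178 mm) begins 61 mm behind the grasp point.
Start: joints at [1.066, 0.477, 0.022, 1.555, -0.011, 1.109, -0.083], TCP at [0.261, -0.623, 0.231] pointing down, gripper open.
Joint ranges: [-2.96, 2.96], [-0.34, 2.1], [-1.41, 1.46], [0.24, 2.44], [-1.37, 4.51], [0.17, 1.92], [-2.96, 2.96]. Speed limits (rad/s): [2.39, 2.39, 3.14, 3.14, 3.14, 3.14, 3.14].

INTERFACE

Orientations are given as a 3x3 rotation matrix whose columns are the frame's x, y, z axes.
In Python, from workcell import * gives the robot as it stands.
- The arm moves only by the tool arm_command, never from a script. Its argument "commands" is a list that holds one entry, the list of rows, each a list of 6 numbers: the shift along the tool's x, y, z in cm, then the turn, a rotation vector about the tool's x, y, z in rad. A call has exactly 8 rows; each row is the pose to reach, as a shift and turn from the pose commanded when the call began, along the tool's axes at that moment; what a row does not reach only later rows make up. A row lasts 1/8 s, in which the tool goes at most 62.5 mm and 10.7 degrees, less where a joint would pass 70% of its speed; a pose out of reach is approached as far as the arm can. A call with a gripper value outside its range is refused whole. "claw" is the closure in counts, from 0 (fully open) to 255 (shut), set as the call begins (left out, the last holds). The fingers move at their own pace and stop on an object; "force" is the grip in N (left out, the last holds). Time passes only in rows, so rows that repeat a pose let the fingers close, or fill a call up. It gives the time, the measured TCP pose, the force, the opening and the grip force at its end, in the units of the state.
- state(): the state, without advancing time (a new reading comes with each control period).
- read_camera(name): name is "side" or "top"; returns a dict with "frame" (420x560x3 uint8, red, green, blue), "camera_matrix" (3x3 intrinsics, pixels), "T" (4x4, takes a point from camera to world coordinates). Camera axes: x right, y down, z forward; pixel columns grow to the right and rows downward; lengths in m; the calibration is good to about 2 mm. A picture is of the moment at which its call begins. There is no depth.
- finish_job(): hands the job in; it is judged then, once.
The state is a dict: "t": time; "joint_pos": joint angles; "joint_velocities": joint speeds; "tau": joint torques, N m; "eef_pos": TCP position; "ee_rot": TCP orientation; "contact_force": force on the tool from outside, world axes, zero at the start; "wrist_torque": the same for the moment, N m; "grip_width": finger opening in m; "gripper_force": force on a finger pad.
Only numpy, scipy, OpenCV 4.12 (cv2) and the standard library are available. Lean on these libraries where they do the work, as an engineer would, in place of code of your own. Each camera call takes 0.05 s, during which the arm holds its last target. There are 200 camera calls.

## Working session

There is one attempt and no reset: what is moved stays moved. The work goes in short steps, Python scripts to look and compute and a tool call to move; the robot and the scene stay as the last step left them, time stands still between calls to the robot, and variables do not carry over. Pictures are saved under pics/ and viewed, at most 10 in all, crops included, and the job is handed in when it is done.

Besides the shell and the picture viewer there is one more tool, called after "Call:" in YAML: its name, and indented under it one key for each argument. arm_command: Moves the arm, as the interface text tells. Its arguments: {"type":"object","properties":{"commands":{"type":"array","items":{"type":"array","items":{"type":"array","items":{"type":"number"}}}},"claw":{"type":"number"},"force":{"type":"number"}},"required":["commands"]}

```bash
mkdir -p pics; ls
python3 - <<'E'
from workcell import *
import cv2,numpy as np
for n in("side","top"):
    r=read_camera(n); cv2.imwrite(f"pics/{n}0.png",cv2.resize(r["frame"][:,:,::-1],(800,600),interpolation=cv2.INTER_CUBIC))
    np.savez(f"{n}0.npz",**r); print(n,r["camera_matrix"].round(1).tolist(),r["T"].round(4).tolist())
s=state();print({k:np.round(v,3).tolist() for k,v in s.items()})
try: print(finger_overhang)
except Exception as e: print(e)
E
```

```text
pics
side [[525.2, 0.0, 286.1], [0.0, 525.2, 209.9], [0.0, 0.0, 1.0]] [[-0.7847, -0.3947, 0.4781, -0.0636], [-0.6198, 0.5127, -0.5941, 0.7626], [-0.0106, -0.7625, -0.6469, 0.8842], [0.0, 0.0, 0.0, 1.0]]
top [[473.8, 0.0, 279.4], [0.0, 473.8, 210.1], [0.0, 0.0, 1.0]] [[-0.0194, -0.9943, 0.1046, 0.407], [-0.9998, 0.0197, 0.0016, 0.0156], [-0.0036, -0.1045, -0.9945, 1.3977], [0.0, 0.0, 0.0, 1.0]]
{'t': 0.1, 'joint_pos': [1.066, 0.478, 0.022, 1.556, -0.012, 1.109, -0.083], 'joint_velocities': [-0.0, -0.003, 0.0, -0.002, 0.001, 0.002, -0.002], 'tau': [0.004, -58.409, 1.54, -27.331, -0.054, 0.013, 0.0], 'eef_pos': [0.261, -0.622, 0.23], 'ee_rot': [[0.922, 0.386, -0.001], [0.386, -0.922, 0.001], [-0.0, -0.002, -1.0]], 'contact_force': [0.137, -0.184, -0.719], 'wrist_torque': [-0.005, 0.049, -0.045], 'gripper_force': 0.0, 'grip_width': 0.088}
0.008
```

View pics/top0.png

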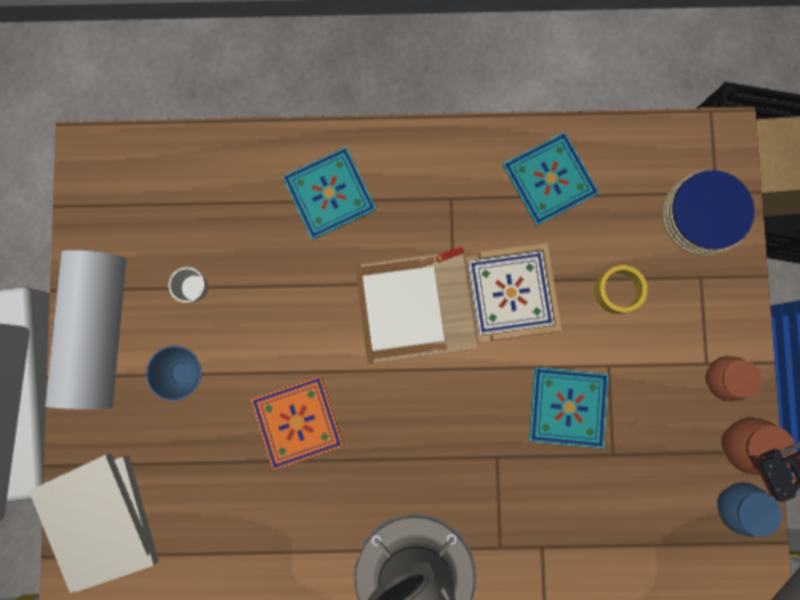

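View pics/side0.png

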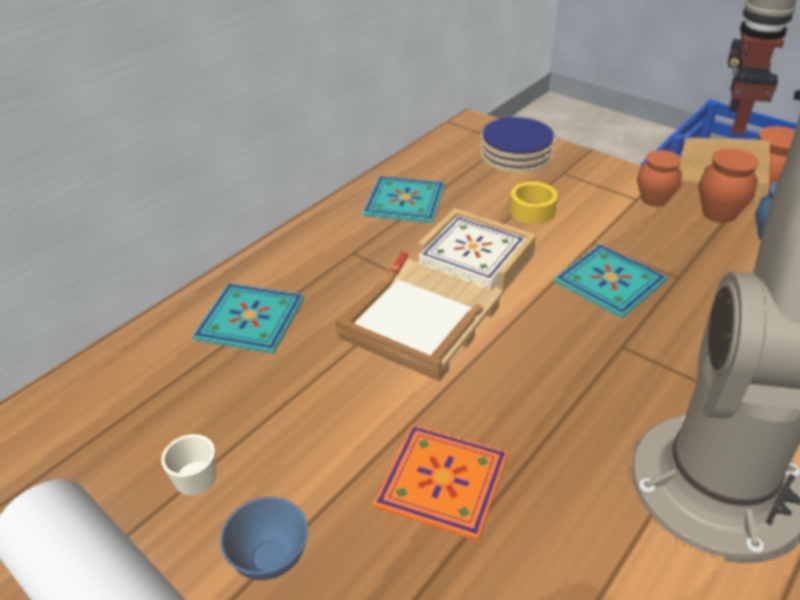

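The top view shows the cradle with the painted tile at (511,292), the tray to its left with its white bed at (403,308), and the red keeper near (450,254). The side view shows the same three. Next I'll take enlarged crops.

```bash
cat > h.py <<'E'
import numpy as np,cv2
def load(n): r=np.load(n+".npz"); return r["frame"],r["camera_matrix"],r["T"]
def crop(n,u0,v0,w,h,out):
    f=load(n)[0][v0:v0+h,u0:u0+w,::-1]; cv2.imwrite(out,cv2.resize(f,(800,int(800*h/w)),interpolation=cv2.INTER_CUBIC))
def ray(n,p):
    _,K,T=load(n); d=T[:3,:3]@np.linalg.solve(K,[p[0],p[1],1]); return T[:3,3],d
def onz(n,p,z): o,d=ray(n,p); return o+d*(z-o[2])/d[2]
def tri(ps):
    A=np.zeros((3,3));b=np.zeros(3)
    for n,p in ps:
        o,d=ray(n,p); d=d/np.linalg.norm(d); M=np.eye(3)-np.outer(d,d);A+=M;b+=M@o
    return np.linalg.solve(A,b)
E
python3 -c "
from h import *
crop('top0',245,165,152,90,'pics/tc.png'); crop('side0',230,140,152,114,'pics/sc.png')"
```

```text
(no output)
```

View pics/tc.png

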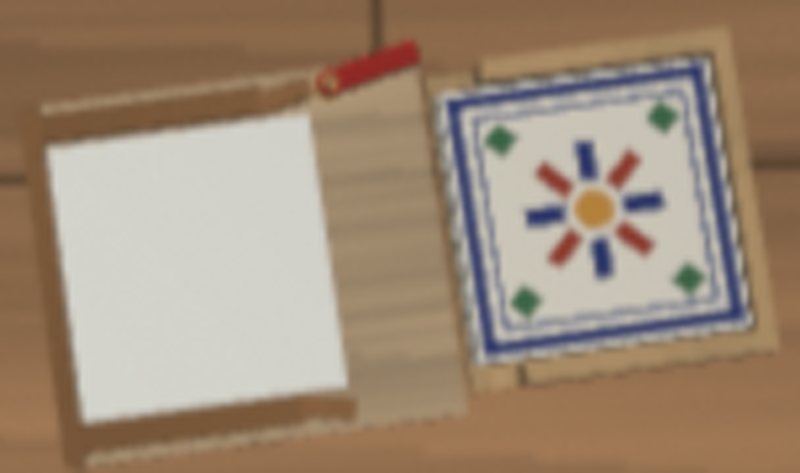

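View pics/sc.png

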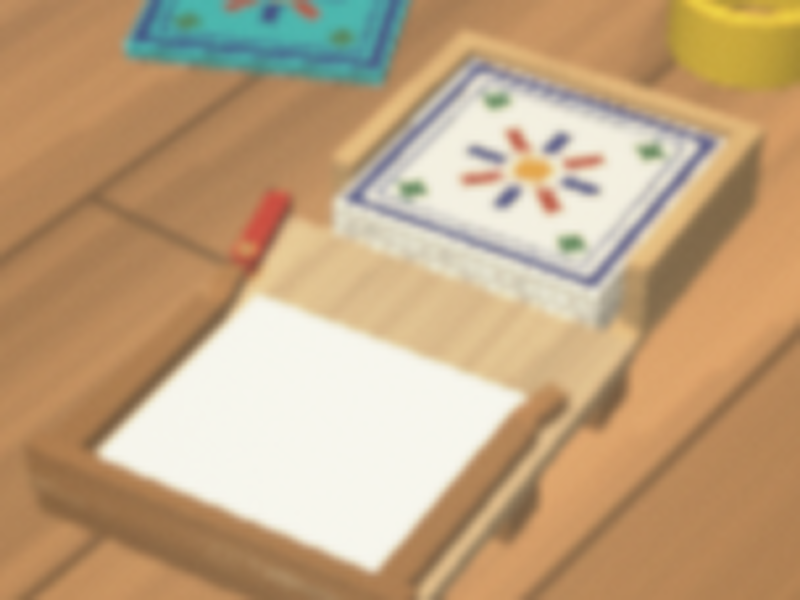

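The top crop has the tile's sun at (595,210), paper corners at (48,147), (308,115), (347,387) and (82,424), and the keeper from (328,82) to (415,50). In the side crop, the sun is at (532,170) and the paper corners are at (97,453), (255,293), (525,398) and (375,572).

Run:
```python
from h import *
s=152/800
T=lambda p:('top0',(245+(p[0]+.5)*s-.5,165+(p[1]+.5)*s-.5)); S=lambda p:('side0',(230+(p[0]+.5)*s-.5,140+(p[1]+.5)*s-.5))
P={'sun':((595,210),(532,170)),'dA':((500,140),(412,189)),'dB':((662,117),(497,101)),'dC':((689,279),(651,152)),'dD':((525,301),(571,244)),
'pA':((308,115),(255,293)),'pB':((347,387),(525,398)),'pC':((82,424),(375,572)),'pD':((48,147),(97,453)),'piv':((328,82),(243,247)),'tip':((415,50),(280,195)),
'wBack+x':((730,28),(463,35)),'wBack-x':((778,347),(762,132))}
for k,(a,b) in P.items():
    z=.043 if k[0] in 'sd' else .032 if k[0]=='p' and k!='piv' else .046
    print(k,(tri([T(a),S(b)])*1e3).round(1),'top',(onz(*T(a),z)*1e3).round(1)[:2],'side',(onz(*S(b),z)*1e3).round(1)[:2])
R={k:(onz(*T(a),.043 if k[0] in'sd' else .032)+onz(*S(b),.043 if k[0] in'sd' else .032))/2 for k,(a,b) in P.items() if k[0] in 'sdp'}
c=(R['pA']+R['pB']+R['pC']+R['pD'])/4; print('paper c',c, 'tile',R['sun'],(R['dA']+R['dB']+R['dC']+R['dD'])/4)
for a,b in(('sun','x'),):
    d=c-R['sun'];print('line ang',np.degrees(np.arctan2(d[1],d[0])),np.linalg.norm(d))
for a,b in(('pB','pC'),('pA','pD'),('dB','dA'),('dC','dD')):
    d=R[b]-R[a];print(a,b,np.degrees(np.arctan2(d[1],d[0])),np.linalg.norm(d))
for a,b in(('pB','pA'),('pC','pD'),('dD','dA'),('dC','dB')):
    d=R[b]-R[a];print(a,b,np.degrees(np.arctan2(d[1],d[0])),np.linalg.norm(d))
```

```text
sun [ 561.  -207.8   43. ] top [ 561.1 -207.7] side [ 560.9 -207.9]
dA [ 600.5 -157.3   42.8] top [ 600.8 -157.1] side [ 600.1 -157.3]
dB [ 611.1 -246.7   43.5] top [ 611.8 -246.4] side [ 610.8 -247.6]
dC [ 521.7 -257.9   43. ] top [ 522.3 -257.5] side [ 521.1 -258.3]
dD [ 511.3 -168.4   42.7] top [ 512.  -167.8] side [ 510.3 -168.5]
pA [618.5 -52.7  32.6] top [618.5 -52.8] side [619.1 -53.2]
pB [468.3 -70.   31.6] top [467.7 -70.4] side [468.7 -69.3]
pC [449.5  74.2  40.7] top [450.3  74.9] side [454.3  66.7]
pD [600.2  89.3  38.5] top [603.5  91.4] side [602.7  82.8]
piv [634.3 -63.3  47.2] top [634.4 -63.5] side [635.4 -64.5]
tip [ 651.2 -112.4   42.6] top [ 651.2 -111.7] side [ 647.7 -109.2]
wBack+x [ 660.1 -285.2   45.2] top [ 660.  -285.1] side [ 659.4 -284.2]
wBack-x [ 483.4 -304.    46.2] top [ 484.1 -303.6] side [ 482.9 -304.6]
paper c [0.53556816 0.00875625 0.032     ] tile [ 0.56104523 -0.207823    0.043     ] [ 0.56115541 -0.20756708  0.043     ]
line ang 96.70909618264241 0.21834984271818192
pB pC 96.4439928429256 0.14154906806534415
pA pD 96.39407348701722 0.14095182898650596
dB dA 96.8970175491991 0.09043183932781783
dC dD 96.68362827509898 0.09034576002914868
pB pA 6.379217611222584 0.15152631132343342
pC pD 6.153604440823472 0.15165096748250922
dD dA 7.009291270095065 0.08993285520146022
dC dB 6.953838806281907 0.09026920496842147
```

Call:
arm_command:
  commands:
    - [[4.4, -2.7, -1.5, 0, 0, -0.16], [8.8, -5.4, -3, 0, 0, -0.32], [13.1, -8, -3, 0, 0, -0.48], [17.5, -10.7, -3, 0, 0, -0.64], [21.9, -13.3, -3, 0, 0, -0.8], [26.2, -16, -3, 0, 0, -0.96], [30.6, -18.7, -3, 0, 0, -1.12], [34.9, -21.3, -3, 0, 0, -1.29]]
  claw: 125

```text
t: 1.1
eef_pos: [0.501, -0.2897, 0.2604]
ee_rot: [[-0.121, 0.993, -0.0], [0.993, 0.121, 0.0], [0.0, -0.0, -1.0]]
contact_force: [1.1, -0.5, -0.6]
grip_width: 0.0447
gripper_force: 0.0
```

Call:
arm_command:
  commands:
    - [[2.5, 2.3, 2, 0, 0, 0], [5, 4.6, 5, 0, 0, 0], [7.4, 6.9, 8.5, 0, 0, 0], [7.4, 6.9, 12, 0, 0, 0], [7.4, 6.9, 15, 0, 0, 0], [7.4, 6.9, 17, 0, 0, 0], [7.4, 6.9, 18.5, 0, 0, 0], [7.4, 6.9, 18.5, 0, 0, 0]]

```text
t: 2.1
eef_pos: [0.5599, -0.2097, 0.0749]
ee_rot: [[-0.116, 0.993, -0.001], [0.993, 0.116, 0.0], [0.001, -0.001, -1.0]]
contact_force: [-0.9, 0.6, -0.6]
grip_width: 0.0446
gripper_force: 0.0
```

Run:
```python
from workcell import *
import numpy as np
s=state();print(s['t'],s['eef_pos'],np.round(s['ee_rot'],4).tolist(),s['contact_force'],s['wrist_torque'])
```

```text
2.1 [ 0.55994971 -0.20972192  0.07493354] [[-0.1156, 0.9933, -0.0014], [0.9933, 0.1156, 0.0004], [0.0006, -0.0013, -1.0]] [-0.91986447  0.58993    -0.61133132] [-0.03357204 -0.03016529 -0.03096732]
```

Call:
arm_command:
  commands:
    - [[0, 0.1, 0.8, 0, 0, 0], [0, 0.1, 1.6, 0, 0, 0], [0, 0.1, 1.9, 0, 0, 0], [0, 0.1, 2.1, 0, 0, 0], [0, 0.1, 2.2, 0, 0, 0], [0, 0.1, 2.25, 0, 0, 0], [0, 0.1, 2.3, 0, 0, 0], [0, 0.1, 2.3, 0, 0, 0]]

```text
t: 3.1
eef_pos: [0.5615, -0.2097, 0.0527]
ee_rot: [[-0.116, 0.993, 0.0], [0.993, 0.116, -0.0], [-0.0, 0.0, -1.0]]
contact_force: [-0.9, 0.8, 0.2]
grip_width: 0.0447
gripper_force: 0.0
```

Call:
arm_command:
  commands:
    - [[0, 0, 0.02, 0, 0, 0], [0, 0, 0.04, 0, 0, 0], [0, 0, 0.06, 0, 0, 0], [0, 0, 0.08, 0, 0, 0], [0, 0, 0.1, 0, 0, 0], [0, 0, 0.12, 0, 0, 0], [0, 0, 0.12, 0, 0, 0], [0, 0, 0.12, 0, 0, 0]]

```text
t: 4.1
eef_pos: [0.5615, -0.2097, 0.0524]
ee_rot: [[-0.116, 0.993, 0.0], [0.993, 0.116, -0.0], [-0.0, 0.0, -1.0]]
contact_force: [-3.6, 0.2, 10.6]
grip_width: 0.0447
gripper_force: 4.8
```

Call:
arm_command:
  commands:
    - [[0, 0, -0.02, 0, 0, 0], [0, 0, -0.02, 0, 0, 0], [0.1, 0, -0.02, 0, 0, 0], [0.3, 0, -0.02, 0, 0, 0], [0.6, 0, -0.02, 0, 0, 0], [1, 0, -0.02, 0, 0, 0], [1.4, 0, -0.02, 0, 0, 0], [1.8, 0, -0.02, 0, 0, 0]]

```text
t: 5.1
eef_pos: [0.5602, -0.1928, 0.0524]
ee_rot: [[-0.115, 0.993, 0.002], [0.993, 0.115, -0.002], [-0.002, 0.002, -1.0]]
contact_force: [0.2, -2.9, 5.4]
grip_width: 0.0449
gripper_force: 2.7
```

```bash
cat >> h.py <<'E'
def dm(n):
    "world xy (z=.044) of sun by template from first pictures"
    pass
E
python3 - <<'E'
from workcell import *
from h import *
r=read_camera("top");np.savez("top1.npz",**r)
# yellow-orange sun centroid
hsv=cv2.cvtColor(r["frame"],cv2.COLOR_RGB2HSV)
for n in("top0","top1"):
    h=cv2.cvtColor(load(n)[0],cv2.COLOR_RGB2HSV)[150:260,245:400]
    m=cv2.inRange(h,(14,120,150),(24,255,255)); c,l,st,ce=cv2.connectedComponentsWithStats(m)
    i=1+st[1:,4].argmax(); print(n,st[i],ce[i]+[245,150],(onz(n,ce[i]+[245,150],.044)*1e3).round(1))
s=state();print(s['t'],s['eef_pos'],s['contact_force'])
E
```

```text
top0 [ 92  87  63  18 384] [368.43229167 246.23177083] [ 440.8 -233.9   44. ]
top1 [ 76  89  51  15 325] [350.50461538 246.51692308] [ 441.  -182.8   44. ]
5.15 [ 0.56021957 -0.1920108   0.05241619] [ 0.28325073 -2.60049972  5.95836154]
```

```bash
cat >> h.py <<'E'
def diamonds(n,z=.044):
    f=load(n)[0]; h=cv2.cvtColor(f,cv2.COLOR_RGB2HSV); m=cv2.inRange(h,(45,70,30),(85,255,150))
    w=np.zeros_like(m);w[165:245,250:400]=255; m&=w
    c,l,st,ce=cv2.connectedComponentsWithStats(m)
    return [((onz(n,ce[i],z)*1e3).round(1)[:2].tolist(),int(st[i,4])) for i in range(1,c) if st[i,4]>5]
E
python3 -c "
from h import *
print(diamonds('top0'));print(diamonds('top1'))"
```

```text
[([612.0, -246.0], 10), ([601.2, -156.7], 8), ([522.2, -256.7], 10), ([511.3, -168.1], 8)]
[([601.5, -142.3], 8), ([511.7, -150.9], 8)]
```

Call:
arm_command:
  commands:
    - [[0.5, 0, 0.01, 0, 0, 0], [1.1, 0, 0.01, 0, 0, 0], [1.7, 0, 0.01, 0, 0, 0], [2.3, 0, 0.01, 0, 0, 0], [2.9, 0, 0.01, 0, 0, 0], [3.5, 0, 0.01, 0, 0, 0], [4, 0, 0.01, 0, 0, 0], [4.4, 0, 0.01, 0, 0, 0]]

```text
t: 6.15
eef_pos: [0.5554, -0.1489, 0.0524]
ee_rot: [[-0.115, 0.993, 0.002], [0.993, 0.115, -0.001], [-0.002, 0.002, -1.0]]
contact_force: [0.4, -3.7, 6.5]
grip_width: 0.045
gripper_force: 3.0
```

```bash
cat > look.py <<'E'
from workcell import *
from h import *
import sys
n=sys.argv[1]; r=read_camera("top");np.savez(n+".npz",**r); print(diamonds(n))
s=state();print(s['t'],s['eef_pos'].round(4),s['contact_force'].round(1),np.round(s['ee_rot'],3).tolist())
E
python3 look.py top2
```

```text
[([598.0, -100.4], 8), ([508.3, -106.5], 8)]
6.2 [ 0.5554 -0.1482  0.0524] [ 0.6 -2.9  5.9] [[-0.116, 0.993, 0.002], [0.993, 0.116, -0.001], [-0.001, 0.002, -1.0]]
```

```bash
python3 -c "
from workcell import *
for i in range(3):
  read_camera('side') if i else 0; s=state();print(s['wrist_torque'].round(3),s['contact_force'].round(2))
from h import *
import numpy as np
np.savez('side2.npz',**read_camera('side'))
crop('side2',230,120,152,114,'pics/s2.png')"
```

```text
[-0.704 -0.058  0.005] [ 0.59 -2.88  5.9 ]
[-0.34 -0.    0.01] [ 0.3  -1.08  7.14]
[-0.328 -0.037  0.026] [ 0.09 -0.69  6.61]
```

View pics/s2.png

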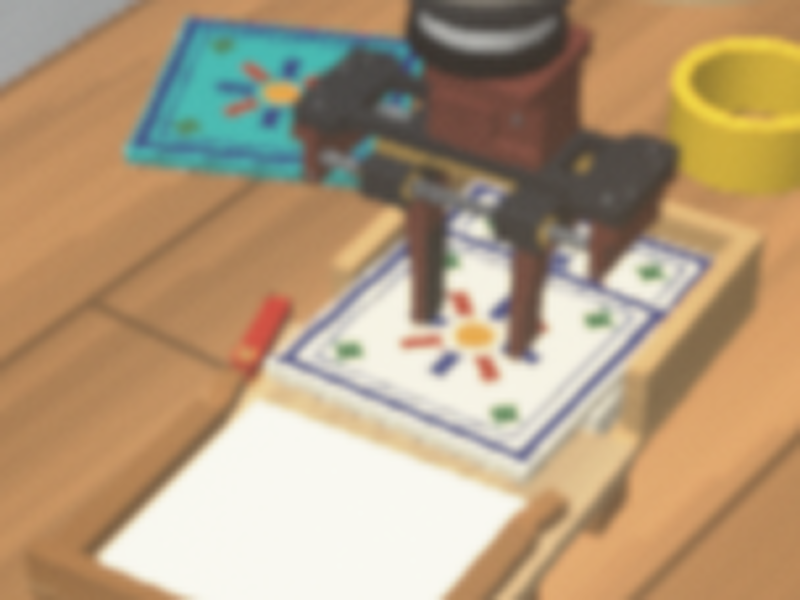

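The crop shows the tile about 60 mm out, with both fingers on it, the sun at (473,337) and diamonds at (349,350), (504,413) and (597,320). Tile_3 still lies in the cradle behind it.

Run:
```python
from h import *
s=152/800
w=lambda p:(onz('side2',(230+(p[0]+.5)*s-.5,120+(p[1]+.5)*s-.5),.044)*1e3)[:2]
A,D,C,O=map(w,((349,350),(504,413),(597,320),(473,337)))
print(A,D,C,O)
for a,b in((D,A),(C,D)): d=b-a;print(np.degrees(np.arctan2(d[1],d[0])),np.hypot(*d))
```

```text
[596.53101594 -99.93895967] [ 507.09911545 -106.09582178] [ 512.74084853 -195.30007026] [ 553.93431853 -145.99763303]
3.938264579854113 89.64358189591988
93.61885830148567 89.38247646486327
```

Call:
arm_command:
  commands:
    - [[0.1, 0, 0, 0, 0, -0.01], [0.3, 0, 0, 0, 0, -0.02], [0.5, 0, 0, 0, 0, -0.03], [0.7, 0, 0, 0, 0, -0.04], [0.9, 0, 0, 0, 0, -0.05], [1, 0, 0, 0, 0, -0.055], [1.1, 0, 0, 0, 0, -0.055], [1.1, 0, 0, 0, 0, -0.055]]

```text
t: 7.35
eef_pos: [0.5541, -0.138, 0.0524]
ee_rot: [[-0.17, 0.985, 0.002], [0.985, 0.17, -0.001], [-0.002, 0.002, -1.0]]
contact_force: [1.0, -2.3, 6.4]
grip_width: 0.0446
gripper_force: 3.2
```

```bash
python3 look.py top3
```

```text
[([596.7, -91.7], 9), ([506.6, -97.5], 8)]
7.4 [ 0.5541 -0.138   0.0524] [ 0.4 -2.6  6.3] [[-0.17, 0.985, 0.002], [0.985, 0.17, -0.001], [-0.002, 0.002, -1.0]]
```

Call:
arm_command:
  commands:
    - [[0, 0, -0.3, 0, 0, 0], [0, 0, -0.5, 0, 0, 0.05], [0, 0, -0.5, 0, 0, 0.1], [0, 0, -0.5, 0, 0, 0.11], [0, 0, -0.5, 0, 0, 0.11], [0, 0, -0.4, 0, 0, 0.11], [0, 0, -0.25, 0, 0, 0.11], [0, 0, -0.15, 0, 0, 0.11]]
  claw: 0

```text
t: 8.4
eef_pos: [0.5529, -0.1371, 0.0529]
ee_rot: [[-0.061, 0.998, -0.0], [0.998, 0.061, 0.0], [0.0, -0.0, -1.0]]
contact_force: [0.5, 0.6, -0.2]
grip_width: 0.0877
gripper_force: 0.0
```

```bash
python3 look.py top4
```

```text
[([596.7, -91.7], 9), ([506.6, -97.5], 8)]
8.45 [ 0.5528 -0.1371  0.0528] [-0.1 -1.3 -0. ] [[-0.061, 0.998, -0.0], [0.998, 0.061, 0.0], [0.0, -0.0, -1.0]]
```

Call:
arm_command:
  commands:
    - [[0, 0, 0.05, 0, 0, 0], [0, 0, 0.1, 0, 0, 0], [0, 0, 0.14, 0, 0, 0], [0, 0, 0.17, 0, 0, 0], [0, 0, 0.17, 0, 0, -0.015], [0, 0, 0.17, 0, 0, -0.03], [0, 0, 0.17, 0, 0, -0.045], [0, 0, 0.17, 0, 0, -0.06]]

```text
t: 9.45
eef_pos: [0.5538, -0.1369, 0.0524]
ee_rot: [[-0.121, 0.993, 0.002], [0.993, 0.121, -0.0], [-0.0, 0.002, -1.0]]
contact_force: [-1.0, 1.7, 7.8]
grip_width: 0.0877
gripper_force: 4.0
```

```bash
python3 look.py top5; python3 -c "
from workcell import *
print(state()['wrist_torque'])"
```

```text
[([595.0, -89.7], 10), ([506.0, -100.3], 9)]
9.5 [ 0.5538 -0.1369  0.0524] [-1.3  0.2  7.9] [[-0.122, 0.993, 0.002], [0.993, 0.122, -0.0], [-0.0, 0.002, -1.0]]
[ 0.18772279  0.44946157 -0.10962132]
```

Call:
arm_command:
  commands:
    - [[0.3, 0, 0, 0, 0, 0], [0.8, -0.03, 0.01, 0, 0, 0], [1.3, -0.06, 0.02, 0, 0, 0], [1.8, -0.1, 0.03, 0, 0, 0], [2.3, -0.13, 0.035, 0, 0, 0], [2.7, -0.16, 0.04, 0, 0, 0], [3.1, -0.2, 0.045, 0, 0, 0], [3.5, -0.2, 0.05, 0, 0, 0]]

```text
t: 10.5
eef_pos: [0.5479, -0.1042, 0.0519]
ee_rot: [[-0.12, 0.993, 0.002], [0.993, 0.12, -0.002], [-0.003, 0.002, -1.0]]
contact_force: [1.0, -4.8, 6.8]
grip_width: 0.0878
gripper_force: 3.1
```

```bash
python3 look.py top6
```

```text
[([609.7, -245.0], 8), ([591.5, -61.3], 8), ([520.8, -254.9], 9), ([501.5, -68.1], 9)]
10.55 [ 0.5478 -0.1036  0.0519] [ 0.1 -3.1  6.5] [[-0.121, 0.993, 0.002], [0.993, 0.121, -0.002], [-0.002, 0.002, -1.0]]
```

```bash
python3 -c "
from workcell import *
import numpy as np
a=[];R=[]
for i in range(8):
  read_camera('side'); s=state();a.append(np.r_[s['contact_force'],s['wrist_torque']]);R.append(s['ee_rot'])
a=np.array(a);print(a.mean(0).round(3),a.std(0).round(3));print(np.mean(R,0).round(4))"
```

```text
[-0.26  -2.09   6.556 -0.577  0.154  0.189] [0.468 0.574 0.331 0.028 0.024 0.026]
[[-0.1208  0.9927  0.0021]
 [ 0.9927  0.1208 -0.0016]
 [-0.0018  0.0018 -1.    ]]
```

Call:
arm_command:
  commands:
    - [[0, 0, 0, 0.001, 0, 0], [0, 0, 0, 0.002, 0, 0], [0, 0, 0, 0.003, 0, -0.01], [0, 0, 0, 0.003, 0, -0.02], [0, 0, 0, 0.003, 0, -0.03], [0, 0, 0, 0.003, 0, -0.04], [0, 0, 0, 0.003, 0, -0.045], [0, 0, 0, 0.003, 0, -0.045]]

```text
t: 11.95
eef_pos: [0.5478, -0.103, 0.0518]
ee_rot: [[-0.165, 0.986, -0.001], [0.986, 0.165, -0.001], [-0.001, -0.001, -1.0]]
contact_force: [-0.5, 0.1, 7.2]
grip_width: 0.0876
gripper_force: 3.2
```

```bash
cat > avg.py <<'E'
from workcell import *
import numpy as np
a=[];R=[]
for i in range(6):
  read_camera('side'); s=state();a.append(np.r_[s['contact_force'],s['wrist_torque']]);R.append(s['ee_rot'])
a=np.array(a);print(a.mean(0).round(3));print(np.mean(R,0).round(4).tolist())
E
python3 look.py top7;python3 avg.py
```

```text
[([609.7, -245.0], 8), ([589.0, -57.9], 9), ([520.8, -254.9], 9), ([500.4, -69.0], 8)]
12.0 [ 0.5478 -0.103   0.0518] [-0.2 -0.2  7.3] [[-0.165, 0.986, -0.001], [0.986, 0.165, -0.001], [-0.001, -0.001, -1.0]]
[-0.753 -0.169  6.503 -0.186 -0.012 -0.13 ]
[[-0.1646, 0.9864, -0.0008], [0.9864, 0.1646, -0.001], [-0.0008, -0.0009, -1.0]]
```

Call:
arm_command:
  commands:
    - [[0.3, 0.01, 0, 0, 0, 0], [0.9, 0.04, 0.01, 0, 0, 0], [1.5, 0.07, 0.02, 0, 0, 0], [2.1, 0.1, 0.03, 0, 0, 0], [2.7, 0.13, 0.035, 0, 0, 0], [3.3, 0.16, 0.04, 0, 0, 0], [3.8, 0.18, 0.05, 0, 0, 0], [4.2, 0.2, 0.05, 0, 0, 0]]

```text
t: 13.3
eef_pos: [0.5432, -0.0619, 0.0514]
ee_rot: [[-0.165, 0.986, -0.0], [0.986, 0.165, -0.002], [-0.002, -0.0, -1.0]]
contact_force: [0.5, -3.3, 5.8]
grip_width: 0.0879
gripper_force: 3.0
```

```bash
python3 look.py top8
```

```text
[([609.7, -245.0], 8), ([584.0, -16.8], 8), ([520.8, -255.5], 8), ([495.9, -28.5], 9)]
13.35 [ 0.5431 -0.0611  0.0514] [ 0.2 -2.7  6.3] [[-0.165, 0.986, -0.0], [0.986, 0.165, -0.001], [-0.001, -0.0, -1.0]]
```

Call:
arm_command:
  commands:
    - [[0.2, 0, 0, 0, 0, 0.005], [0.4, 0.01, 0, 0, 0, 0.01], [0.6, 0.02, 0, 0, 0, 0.01], [0.8, 0.02, 0, 0, 0, 0.01], [1, 0.03, 0, 0, 0, 0.01], [1.2, 0.03, 0, 0, 0, 0.01], [1.4, 0.04, 0, 0, 0, 0.01], [1.5, 0.04, 0, 0, 0, 0.01]]

```text
t: 14.35
eef_pos: [0.5399, -0.046, 0.0505]
ee_rot: [[-0.155, 0.988, -0.002], [0.988, 0.155, -0.001], [-0.0, -0.003, -1.0]]
contact_force: [-0.2, -1.7, 5.3]
grip_width: 0.0879
gripper_force: 2.4
```

```bash
python3 look.py top9
```

```text
[([609.7, -245.0], 8), ([599.3, -155.6], 9), ([520.8, -255.5], 8), ([492.9, -18.0], 9)]
14.4 [ 0.5399 -0.0459  0.0505] [-0.1 -2.   4.7] [[-0.155, 0.988, -0.002], [0.988, 0.155, -0.0], [-0.0, -0.003, -1.0]]
```

Call:
arm_command:
  commands:
    - [[0, 0, 0.03, 0, 0, 0], [0.3, 0.01, 0.03, 0, 0, 0], [0.9, 0.03, 0.03, 0, 0, 0], [1.5, 0.06, 0.03, 0, 0, 0], [2.1, 0.08, 0.03, 0, 0, 0], [2.7, 0.1, 0.03, 0, 0, 0], [3.2, 0.12, 0.03, 0, 0, 0], [3.6, 0.13, 0.03, 0, 0, 0]]

```text
t: 15.4
eef_pos: [0.5357, -0.0106, 0.0505]
ee_rot: [[-0.155, 0.988, -0.002], [0.988, 0.155, -0.001], [-0.001, -0.003, -1.0]]
contact_force: [1.8, -4.1, 7.4]
grip_width: 0.088
gripper_force: 4.2
```

```bash
python3 look.py top10; python3 avg.py; python3 -c "
from h import *
crop('top10',245,165,152,90,'pics/t10.png')"
```

```text
[([609.7, -245.0], 8), ([599.3, -155.6], 9), ([520.8, -255.5], 8), ([510.4, -166.3], 9)]
15.45 [ 0.5356 -0.01    0.0504] [ 0.9 -4.2  8.1] [[-0.155, 0.988, -0.002], [0.988, 0.155, -0.001], [-0.001, -0.003, -1.0]]
[ 0.501 -2.595  8.196 -0.563 -0.55  -0.148]
[[-0.1554, 0.9879, -0.0024], [0.9879, 0.1554, -0.0006], [-0.0002, -0.0025, -1.0]]
```

View pics/t10.png

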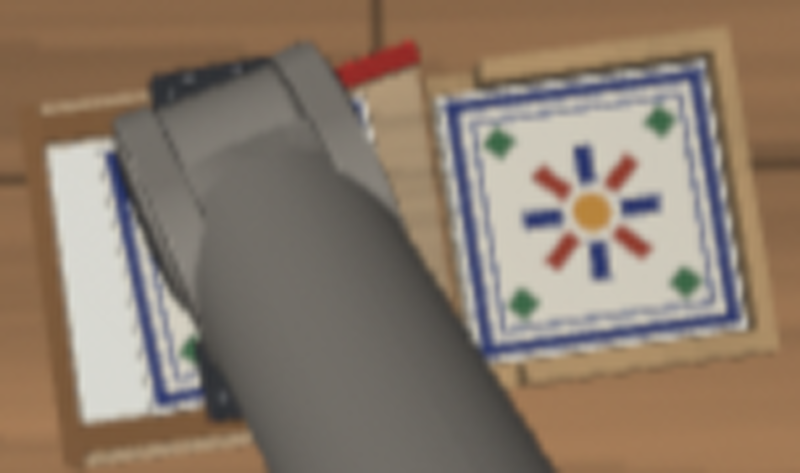

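The crop shows the tile in the tray, its front edge about 30–36 mm short of the stop and turned about 2.5° counter-clockwise. Tile_3 is still in place. I'll remove the tilt and straighten the tile while advancing.

Call:
arm_command:
  commands:
    - [[0, 0, 0, -0.002, 0, 0], [0, 0, 0, -0.004, 0, 0.01], [0, 0, 0, -0.004, 0, 0.02], [0, 0, 0, -0.004, 0, 0.03], [0.2, 0.01, 0, -0.004, 0, 0.045], [0.6, 0.02, 0, -0.004, 0, 0.045], [1, 0.04, 0, -0.004, 0, 0.045], [1.4, 0.05, 0, -0.004, 0, 0.045]]

```text
t: 16.75
eef_pos: [0.5335, 0.0035, 0.0504]
ee_rot: [[-0.111, 0.994, 0.001], [0.994, 0.111, -0.001], [-0.001, 0.0, -1.0]]
contact_force: [-0.1, -3.3, 9.6]
grip_width: 0.0877
gripper_force: 4.6
```

```bash
cat >> h.py <<'E'
def tile_front(n,z=.042):
    "blue border's front edge: fit line through leftmost dark-blue pixels of unoccluded rows"
    f=load(n)[0].astype(int)[175:250,245:300]; m=(f[...,2]-f[...,0]>25)
    P=[(245+np.argmax(r),175+i) for i,r in enumerate(m) if r.any()]
    W=np.array([onz(n,p,z)[:2]*1e3 for p in P]); return W.round(1)
E
python3 look.py top11; python3 avg.py; python3 -c "
from h import *
for n in('top10','top11'):
  W=tile_front(n);print(n,len(W),W[:3].tolist(),W[-4:].tolist());
  vx,vy,x,y=cv2.fitLine(W.astype('f'),cv2.DIST_HUBER,0,.01,.01).ravel();print(np.degrees(np.arctan2(vy,vx))%180,x,y)"
```

```text
[([609.7, -245.0], 8), ([599.3, -155.6], 9), ([520.8, -254.9], 9), ([510.4, -166.3], 9)]
16.8 [0.5335 0.0043 0.0504] [ 0.9 -3.6  9.7] [[-0.112, 0.994, 0.001], [0.994, 0.112, -0.0], [-0.0, 0.001, -1.0]]
[ 0.096 -1.452  9.582 -0.407 -0.042 -0.038]
[[-0.1114, 0.9938, 0.0005], [0.9938, 0.1114, 0.0], [-0.0, 0.0005, -1.0]]
top10 48 [[597.1, 58.3], [594.2, 58.3], [591.2, 58.4]] [[469.6, 34.6], [466.8, 34.7], [463.9, 34.7], [461.0, 31.9]]
10.706558 529.01324 45.155746
top11 35 [[559.4, 64.6], [556.5, 61.8], [553.6, 61.9]] [[469.9, 51.8], [467.1, 51.8], [464.2, 51.9], [461.3, 49.1]]
7.780766 510.80045 56.887405
```

Call:
arm_command:
  commands:
    - [[0.1, 0, -0.015, 0, 0, 0], [0.4, 0, -0.015, 0, 0, 0], [0.7, 0, -0.015, 0, 0, 0], [1, 0, -0.015, 0, 0, 0], [1.3, 0, -0.015, 0, 0, 0], [1.5, 0, -0.015, 0, 0, 0], [1.7, 0, -0.015, 0, 0, 0], [1.8, 0, -0.015, 0, 0, 0]]

```text
t: 18.1
eef_pos: [0.5314, 0.021, 0.0504]
ee_rot: [[-0.111, 0.994, 0.0], [0.994, 0.111, -0.001], [-0.001, 0.0, -1.0]]
contact_force: [1.3, -4.9, 9.0]
grip_width: 0.088
gripper_force: 4.3
```

Call:
arm_command:
  commands:
    - [[0.1, 0, 0, 0, 0, 0], [0.2, 0, 0, 0, 0, 0], [0.3, 0, 0, 0, 0, 0], [0.4, 0, 0, 0, 0, 0], [0.5, 0, 0, 0, 0, 0], [0.6, 0, 0, 0, 0, 0], [0.7, 0, 0, 0, 0, 0], [0.8, 0, 0, 0, 0, 0]]

```text
t: 19.1
eef_pos: [0.5306, 0.0271, 0.0504]
ee_rot: [[-0.109, 0.994, 0.0], [0.994, 0.109, -0.003], [-0.003, -0.0, -1.0]]
contact_force: [2.0, -7.2, 9.3]
grip_width: 0.0879
gripper_force: 4.4
```

```bash
python3 look.py top12; python3 avg.py; python3 -c "
from h import *
for n in('top12',):
  W=tile_front(n);print(n,len(W),W[:3].tolist(),W[-4:].tolist());
  vx,vy,x,y=cv2.fitLine(W.astype('f'),cv2.DIST_HUBER,0,.01,.01).ravel();print(np.degrees(np.arctan2(vy,vx))%180,x,y)
crop('top12',245,165,152,90,'pics/t12.png')"
```

```text
[([609.7, -245.0], 8), ([599.3, -155.6], 9), ([520.8, -254.9], 9), ([510.4, -166.3], 9)]
19.15 [0.5306 0.0274 0.0504] [ 1.2 -7.   8.9] [[-0.109, 0.994, 0.0], [0.994, 0.109, -0.003], [-0.003, -0.0, -1.0]]
[ 0.784 -7.244  8.484 -1.75  -0.373 -0.112]
[[-0.1092, 0.994, 0.0002], [0.994, 0.1092, -0.0027], [-0.0027, -0.0001, -1.0]]
top12 23 [[609.9, -28.7], [607.0, -28.6], [516.3, 76.8]] [[467.5, 71.8], [464.6, 71.9], [461.8, 71.9], [458.9, 72.0]]
140.71864 515.3678 49.31997
```

View pics/t12.png

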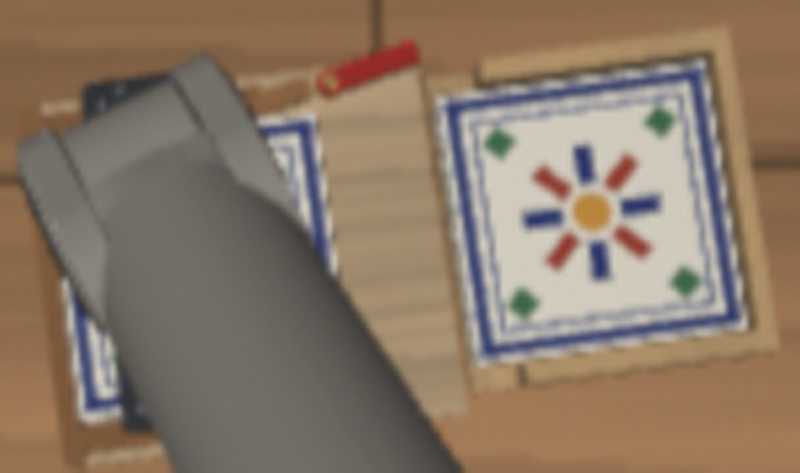

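The crop shows the tile at the stop, with its lower-left corner at (83,420), and the drag force has risen to 7 N. I'll nudge it slightly more, lift off and check.

Call:
arm_command:
  commands:
    - [[0.1, 0, 0, 0, 0, 0], [0.2, 0, 0, 0, 0, 0], [0.3, 0, 0, 0, 0, 0], [0.3, 0, 0, 0, 0, 0], [0, 0, 0, 0, 0, 0], [-0.3, 0, -0.4, 0, 0, 0], [-0.3, 0, -2, 0, 0, 0], [-0.3, 0, -4, 0, 0, 0]]

```text
t: 20.45
eef_pos: [0.5301, 0.0269, 0.0906]
ee_rot: [[-0.111, 0.994, -0.001], [0.994, 0.111, 0.0], [0.0, -0.001, -1.0]]
contact_force: [0.2, 0.3, 0.5]
grip_width: 0.0879
gripper_force: 0.0
```

Call:
arm_command:
  commands:
    - [[-3, 2, -3, 0, 0, 0], [-7, 4, -3, 0, 0, 0], [-12, 6, -3, 0, 0, 0], [-16, 8, -3, 0, 0, 0], [-18, 9, -3, 0, 0, 0], [-18, 9, -3, 0, 0, 0], [-18, 9, -3, 0, 0, 0], [-18, 9, -3, 0, 0, 0]]
  claw: 255

```text
t: 21.45
eef_pos: [0.64, -0.1405, 0.1205]
ee_rot: [[-0.113, 0.994, 0.001], [0.994, 0.113, 0.001], [0.001, 0.001, -1.0]]
contact_force: [-0.3, 0.5, 1.0]
grip_width: 0.0112
gripper_force: 0.0
```

```bash
python3 look.py top13; python3 -c "
from workcell import *
from h import *
np.savez('side13.npz',**read_camera('side'))
crop('top13',245,165,152,90,'pics/t13.png')"
```

```text
[([585.7, -29.5], 10), ([573.9, 59.5], 9), ([510.4, -166.3], 9), ([495.7, -40.0], 9), ([485.5, 48.6], 8)]
21.5 [ 0.6401 -0.1408  0.1205] [ 0.1 -0.4 -0.3] [[-0.113, 0.994, 0.001], [0.994, 0.113, 0.001], [0.0, 0.001, -1.0]]
```

View pics/t13.png

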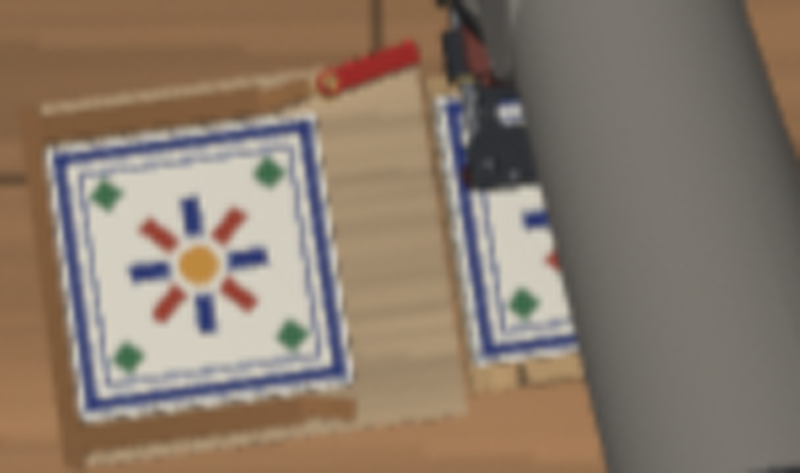

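The crop shows the tile in the tray at the stop, its left edge running from (47,150) to (82,420). It's straight, and the keeper is still splayed. To confirm it's fully home, I'll nudge its rear edge gently with the closed fingertips.

Call:
arm_command:
  commands:
    - [[2, -3, 0, 0, 0, 0], [4.5, -6, 0, 0, 0, 0], [6.9, -8.7, 0.5, 0, 0, 0], [6.9, -8.7, 2, 0, 0, 0], [6.9, -8.7, 4, 0, 0, 0], [6.9, -8.7, 6, 0, 0, 0], [6.9, -8.7, 7, 0, 0, 0], [6.9, -8.7, 7.5, 0, 0, 0]]

```text
t: 22.55
eef_pos: [0.5467, -0.0836, 0.0446]
ee_rot: [[-0.111, 0.994, 0.001], [0.994, 0.111, 0.0], [0.0, 0.001, -1.0]]
contact_force: [0.2, -0.6, 0.3]
grip_width: 0.0006
gripper_force: 0.0
```

Call:
arm_command:
  commands:
    - [[0.2, 0, 0, 0, 0, 0], [0.4, 0, 0, 0, 0, 0], [0.5, 0, 0, 0, 0, 0], [0.6, 0, 0, 0, 0, 0], [0.65, 0, 0, 0, 0, 0], [0.7, 0, 0, 0, 0, 0], [0.75, 0, 0, 0, 0, 0], [0.75, 0, 0, 0, 0, 0]]

```text
t: 23.55
eef_pos: [0.5456, -0.076, 0.0452]
ee_rot: [[-0.111, 0.994, 0.001], [0.994, 0.111, 0.0], [0.0, 0.001, -1.0]]
contact_force: [0.1, 0.4, -0.1]
grip_width: 0.0001
gripper_force: 0.0
```

Call:
arm_command:
  commands:
    - [[0.05, 0, 0, 0, 0, 0], [0.1, 0, 0, 0, 0, 0], [0.15, 0, 0, 0, 0, 0], [0.2, 0, 0, 0, 0, 0], [0.25, 0, 0, 0, 0, 0], [0.3, 0, 0, 0, 0, 0], [0.3, 0, 0, 0, 0, 0], [0.3, 0, 0, 0, 0, 0]]

```text
t: 24.55
eef_pos: [0.5453, -0.0743, 0.0452]
ee_rot: [[-0.11, 0.994, 0.001], [0.994, 0.11, -0.001], [-0.001, 0.001, -1.0]]
contact_force: [0.2, -5.8, -0.5]
grip_width: 0.0005
gripper_force: 2.6
```

Call:
arm_command:
  commands:
    - [[0.03, 0, 0, 0, 0, 0], [0.06, 0, 0, 0, 0, 0], [0.08, 0, 0, 0, 0, 0], [0.08, 0, 0, 0, 0, 0], [0.08, 0, 0, 0, 0, 0], [0.08, 0, 0, 0, 0, 0], [0.08, 0, 0, 0, 0, 0], [0.08, 0, 0, 0, 0, 0]]

```text
t: 25.55
eef_pos: [0.5453, -0.0742, 0.0452]
ee_rot: [[-0.109, 0.994, 0.001], [0.994, 0.109, -0.002], [-0.002, 0.001, -1.0]]
contact_force: [0.5, -6.6, -1.2]
grip_width: 0.0006
gripper_force: 3.4
```

Run:
```python
from workcell import *
import numpy as np
a=np.radians(96.75);u=np.array([np.cos(a),np.sin(a)]);v=np.array([-u[1],u[0]])
piv=np.array([.6345,-.0638])*1e3
s=state();R=np.array(s['ee_rot'])[:2,:2];p0=np.array([545.4,-73.6])
def w(th,r,extra):
    t=np.radians(th);d=np.array([-np.cos(t),np.sin(t)]);n=np.array([-np.sin(t),-np.cos(t)])
    off=7+13.5*abs(np.cos(t))+10*abs(np.sin(t))+extra
    q=r*d+off*n; return piv+q[0]*u+q[1]*v
p=s['eef_pos'][:2]*1e3;print(s['eef_pos'])
for th,r,e in((-13,38,8),(-13,38,0),(0,38,0),(15,37,0),(30,36,0),(45,34,0),(60,32,0),(75,30,0),(85,30,0),(90,30,0),(90,30,1.5)):
    q=w(th,r,e);print(th,q.round(1),'tool cm',(R.T@(q-p)/10).round(2))
```

```text
[ 0.54527279 -0.07423275  0.04523641]
-13 [676.  -89.3] tool cm [-2.92 12.83]
-13 [668.4 -92. ] tool cm [-3.11 12.05]
0 [659.3 -99.1] tool cm [-3.72 11.07]
15 [ 651.6 -103.7] tool cm [-4.09 10.25]
30 [ 642.1 -106.2] tool cm [-4.24  9.27]
45 [ 632.  -105.1] tool cm [-4.02  8.28]
60 [ 622.3 -100.9] tool cm [-3.49  7.36]
75 [614.1 -93.6] tool cm [-2.68  6.63]
85 [608.8 -87.7] tool cm [-2.03  6.17]
90 [606.7 -84.2] tool cm [-1.66  6.  ]
90 [606.9 -85.7] tool cm [-1.81  6.  ]
```

Call:
arm_command:
  commands:
    - [[-1, 0, 0, 0, 0, 0], [-3.1, 0.5, -2, 0, 0, 0], [-3.1, 3, -4.5, 0, 0, 0], [-3.1, 7.5, -4.5, 0, 0, 0], [-3.1, 11.5, -4.5, 0, 0, 0], [-3.1, 12.9, -4.5, 0, 0, 0], [-3.1, 12.9, -2.5, 0, 0, 0], [-3.1, 12.9, 0, 0, 0, 0]]

```text
t: 26.55
eef_pos: [0.6751, -0.0891, 0.0437]
ee_rot: [[-0.111, 0.994, -0.001], [0.994, 0.111, -0.0], [0.0, -0.001, -1.0]]
contact_force: [0.2, -0.4, -0.9]
grip_width: 0.0005
gripper_force: 0.0
```

Run:
```python
from workcell import *
from h import *
s=state();print(s['eef_pos'],s['contact_force'],np.round(s['ee_rot'],3).tolist())
np.savez('side14.npz',**read_camera('side'))
crop('side14',230,120,152,114,'pics/s14.png')
```

```text
[ 0.67509483 -0.08913495  0.04371701] [ 0.17737699 -0.35277847 -0.86380193] [[-0.111, 0.994, -0.001], [0.994, 0.111, -0.0], [0.0, -0.001, -1.0]]
```

View pics/s14.png

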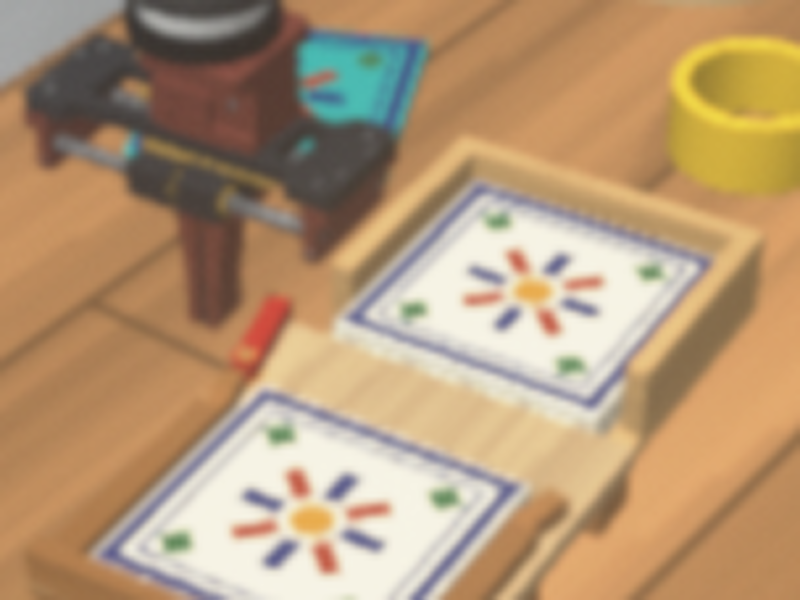

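The crop shows the closed fingertips at (210,310), just outside the red bar at (262,335). The tile is home in the tray and tile_3 is undisturbed. Next is the sweep around the pivot.

Call:
arm_command:
  commands:
    - [[-0.1, -0.35, -0.2, 0, 0, 0], [-0.2, -0.7, -0.2, 0, 0, 0], [-0.5, -1.2, -0.2, 0, 0, 0], [-0.8, -1.7, -0.2, 0, 0, 0], [-1.0, -2.1, -0.2, 0, 0, 0], [-1.2, -2.5, -0.2, 0, 0, 0], [-1.3, -3.0, -0.2, 0, 0, 0], [-1.3, -3.5, -0.2, 0, 0, 0]]

```text
t: 27.6
eef_pos: [0.6434, -0.1056, 0.0474]
ee_rot: [[-0.111, 0.994, 0.001], [0.994, 0.111, 0.0], [-0.0, 0.001, -1.0]]
contact_force: [1.2, 0.2, -0.2]
grip_width: 0.0008
gripper_force: 0.6
```

Call:
arm_command:
  commands:
    - [[0.1, -0.5, 0, 0, 0, 0], [0.2, -1.0, 0, 0, 0, 0], [0.5, -1.5, 0, 0, 0, 0], [0.8, -1.9, 0, 0, 0, 0], [1.2, -2.3, 0, 0, 0, 0], [1.6, -2.6, 0, 0, 0, 0], [1.9, -2.85, 0, 0, 0, 0], [2.2, -3.05, 0, 0, 0, 0]]

```text
t: 28.6
eef_pos: [0.6105, -0.0869, 0.0472]
ee_rot: [[-0.111, 0.994, 0.001], [0.994, 0.111, 0.0], [-0.0, 0.001, -1.0]]
contact_force: [0.4, -1.0, 0.5]
grip_width: 0.0003
gripper_force: 0.5
```

Call:
arm_command:
  commands:
    - [[0.1, -0.06, 0, 0, 0, 0], [0.2, -0.12, 0, 0, 0, 0], [0.3, -0.17, 0, 0, 0, 0], [0.37, -0.2, 0, 0, 0, 0], [0.43, -0.2, 0, 0, 0, 0], [0.47, -0.2, 0, 0, 0, 0], [0.5, -0.2, 0, 0, 0, 0], [0.5, -0.2, 0, 0, 0, 0]]

```text
t: 29.6
eef_pos: [0.6083, -0.0834, 0.0473]
ee_rot: [[-0.11, 0.994, 0.001], [0.994, 0.11, -0.001], [-0.001, 0.001, -1.0]]
contact_force: [0.9, -5.2, -1.0]
grip_width: 0.0007
gripper_force: 2.6
```

Call:
arm_command:
  commands:
    - [[-0.3, 0, 0, 0, 0, 0], [-0.8, 0, 0, 0, 0, 0], [-1, 0, -2, 0, 0, 0], [-2, 0, -6, 0, 0, 0], [-6, 2, -10, 0, 0, 0], [-10, 5, -12, 0, 0, 0], [-15, 8, -12, 0, 0, 0], [-18, 9, -12, 0, 0, 0]]

```text
t: 30.6
eef_pos: [0.719, -0.2538, 0.1693]
ee_rot: [[-0.109, 0.994, 0.004], [0.994, 0.109, -0.0], [-0.001, 0.003, -1.0]]
contact_force: [-0.3, -0.3, -0.5]
grip_width: 0.0006
gripper_force: 0.0
```

```bash
python3 look.py top15; python3 -c "
from workcell import *
from h import *
crop('top15',245,165,152,90,'pics/t15.png')"
```

```text
[([609.7, -245.0], 8), ([599.3, -155.6], 9), ([585.3, -29.3], 9), ([573.9, 59.5], 9), ([520.8, -255.5], 8), ([510.4, -166.3], 9), ([495.7, -40.0], 9), ([485.8, 49.4], 10)]
30.65 [ 0.7188 -0.2585  0.1686] [-0.1 -3.4  0.5] [[-0.105, 0.994, 0.003], [0.994, 0.105, -0.003], [-0.003, 0.003, -1.0]]
```

View pics/t15.png

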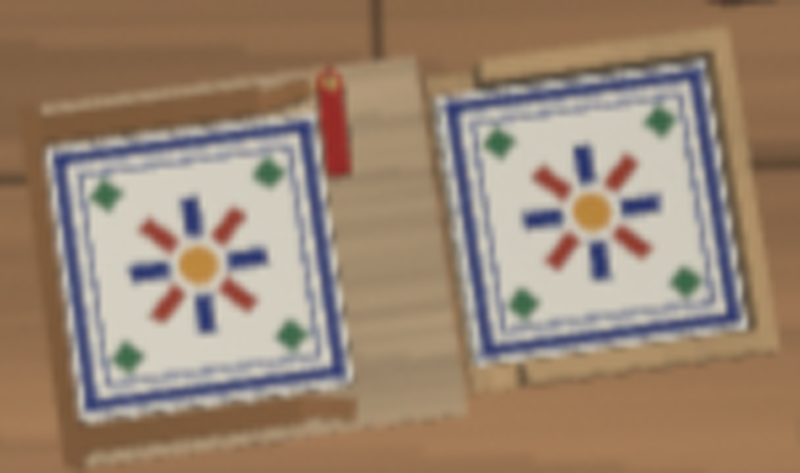

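The view shows the tile home against the stop, and the red bar from (330,75) to (340,175) square across the mouth. Tile_3 is in place in the cradle. I'll let the arm settle and hand in.

Call:
arm_command:
  commands:
    - [[0, 0, 0, 0, 0, 0], [0, 0, 0, 0, 0, 0], [0, 0, 0, 0, 0, 0], [0, 0, 0, 0, 0, 0], [0, 0, 0, 0, 0, 0], [0, 0, 0, 0, 0, 0], [0, 0, 0, 0, 0, 0], [0, 0, 0, 0, 0, 0]]

```text
t: 31.65
eef_pos: [0.7175, -0.2513, 0.1673]
ee_rot: [[-0.111, 0.994, 0.001], [0.994, 0.111, 0.0], [-0.0, 0.001, -1.0]]
contact_force: [0.5, -0.6, 0.1]
grip_width: 0.0004
gripper_force: 0.0
```

```bash
python3 -c "
from workcell import *
print(finish_job())"
```

```text
the job is handed in; nothing more can be done
None
```

The job is handed in at about 32 s: the top tile is home against the tray's end stop, the red turn-button is square across the mouth behind it, and tile_3, the only stack tile I could check, has not moved.

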